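# Interlock check: unpin a sprung laser-enclosure lid and hold it at the set angle

## Task

We are checking the lid interlock of the small laser enclosure: draw the red-handled locking pin out of its staple and lay it flat, not dropped, in the open shallow tray with the blue rim and black liner. Then lift the spring-closed lid by its blue handle grip until its yellow pointer stands level beside the red index flag, and finish while still holding the lid steady there by the handle, since it snaps shut if let go. Do not shift the index or the other things on the desk.

Things in the scene. Friction and masses are not known exactly. Their poses are not given: they have to be found in the camera images.
- enclosure: grey box fixed to the desk, 200 (its x) x 220 mm, with a white lid, amber window, lid top at z 96. Origin: centre of its underside; x points from its front to the hinge at the back, y to its left. A staple (inverted U, legs 20 mm apart in x, top at z 125) rises through the lid's front lip at x -118, y +20 mm. An angle quadrant stands at its right side: x -50 to 110, y -112 to -135, up to z 200 mm
- locking_pin: pin that locks the lid: red grip 16x26x16 mm (26 along its y), origin at the grip's centre; steel shank 10 mm thick along its -y. At the start it lies on the lid's front lip on 5 mm pads, along the enclosure's y, axis 106 mm above the desk, grip about 60 mm left (+y) of the staple, shank through it (4 mm play) and 35 mm past: free once drawn 45 mm to the enclosure's +y. 70 g, slides easily
- pin_tip (a point): free end of the pin's shank, on its axis, 95 mm from the grip's centre
- parts_tray: open shallow tray with a blue rim and black rubber liner, one compartment, fixed to the desk, 180 mm (its x) by 120 mm (its y), 18 mm high, 3 mm walls and floor, 174 x 114 mm inside; origin at the centre of its underside
- lid (a joint): angle of the enclosure's lid in rad: 0 shut, grows as the front edge rises, stop at 1.1. Spring-closed: about 0.8 N m at 0, 1.1 N m at 0.7 rad (5 to 7 N at the handle, square to the lid); it does not stay open by itself
- lid_hinge (a point): point on the hinge axis midway along it, in the enclosure's frame at x +104, y 0, z +93 mm; the axis runs along the enclosure's y
- lid_handle: blue round grip of the bow handle on the lid: 14 mm thick, 76 mm long along the enclosure's y, 33 mm free under it, between steel posts at y -47 and +47 mm; origin at its middle (enclosure frame: x -66, y 0, z 136 mm when shut; 170 mm in front of and 43 mm above the hinge axis). The grip is a sleeve that turns freely on its bar as the lid swings
- lid_pointer (a point): yellow pointer block on the lid's right edge, 132 mm from the hinge axis; axes are those of the lid (x along the lid towards the hinge)
- index (a joint): angle in rad at which the settable index stands (0.35 to 0.70, friction-held): the lid is at the mark when joint lid equals it
- index_flag (a point): red flag at the end of the index arm on the quadrant at the enclosure's right side, 132 mm from the same hinge axis, at the same place as lid_pointer when the lid is at the mark; flag and pointer are 7 mm thick
- alu_puck: bystander: plain aluminium disc, 36 mm across, 22 high; origin at the centre of its underside
- lens_block: bystander: black block with a light disc on top, 30 x 44 x 18 mm; origin at the centre of its underside
- screwdriver_2: bystander: screwdriver with yellow handle, lying, 150 mm long along its y; origin at the centre of its underside
Things that resemble listed ones, but are neither listed nor needed, are in the scene too. What is shaped like the locking_pin but green is not meant.

How it is judged:
On the way:
1. the locking pin lies flat in the parts tray, let go, with the lid still shut (x of locking_pin in the frame of parts_tray between -0.09 and 0.09 m and y of locking_pin in the frame of parts_tray between -0.06 and 0.06 m and z of locking_pin in the frame of parts_tray between 0 and 0.022 m and x of pin_tip in the frame of parts_tray between -0.09 and 0.09 m and y of pin_tip in the frame of parts_tray between -0.06 and 0.06 m and z of pin_tip in the frame of parts_tray between 0 and 0.022 m and contact force between the fingers and locking_pin below 0.05 N and linear speed of locking_pin below 0.03 m/s and value of joint lid below 0.08 rad), for 0.2 s.
At the end, for the whole second after the job is handed in: the gripper fingers hold the lid steady by its handle with the yellow pointer within 0.06 rad (8 mm at the flag) of the red index flag, and the locking pin lies flat and released wholly inside the parts tray (x of locking_pin in the frame of parts_tray between -0.09 and 0.09 m and y of locking_pin in the frame of parts_tray between -0.06 and 0.06 m and z of locking_pin in the frame of parts_tray between 0 and 0.022 m and x of pin_tip in the frame of parts_tray between -0.09 and 0.09 m and y of pin_tip in the frame of parts_tray between -0.06 and 0.06 m and z of pin_tip in the frame of parts_tray between 0 and 0.022 m and contact force between the fingers and locking_pin below 0.05 N and linear speed of locking_pin below 0.03 m/s and angle between the x axis of lid_pointer and the x axis of index_flag, either way round below 0.06 rad and distance between lid_pointer and index_flag below 0.0085 m and velocity of joint lid between -0.05 and 0.05 rad/s and contact force between the fingers and lid_handle above 2 N); the arm keeps its last pose, push and grip.
It fails at once if the red index is shifted by more than 6 mm (distance of index_flag from where it was at the start of the episode above 0.006 m).
It fails at once if the pin is dropped into the tray (let go with its grip over 50 mm above the desk) (x of locking_pin in the frame of parts_tray between -0.11 and 0.11 m and y of locking_pin in the frame of parts_tray between -0.08 and 0.08 m and height (world z) of locking_pin above 0.05 m and contact force between the fingers and locking_pin below 0.05 N).
It fails at once if a bystander (alu_puck) is shifted by more than 20 mm (distance of alu_puck from where it was at the start of the episode above 0.02 m).
It fails at once if a bystander (lens_block) is shifted by more than 20 mm (distance of lens_block from where it was at the start of the episode above 0.02 m).
It fails at once if a bystander (screwdriver_2) is shifted by more than 20 mm (distance of screwdriver_2 from where it was at the start of the episode above 0.02 m).
It also fails if it takes over 61 s, if anything falls off the work surface, if the arm or the gripper's body presses on something with over 40 N, if the wrist force passes 120 N, or if a joint passes its speed limit or range.

## Robot

A 6-joint arm with a two-finger parallel gripper is mounted at the origin on a cart in front of the work surface, level with it; the furniture and walls round the work are solid. World frame = base frame: x ahead of the robot, y to its left, z up, the work surface at z = 0. Lengths are in m, angles in rad, forces in N, time in s.
With the tool pointing down it reaches from about 0.3 to 0.775 m from the base axis. Payload 14.6 kg.
Tool frame: the origin (TCP) lies at the very end of the fingers, on their centre line; the grasp point (between the pads) lies 19 mm behind it; z points along the fingers, y is the line along which they close (so a half turn about z gives the same grasp; the last joint's range is limited). The gripper opens to 94 mm and grips with 3 to 60 N. Pads are 16 mm wide; open, the fingers measure 119 mm over their backs; the gripper's body (75 mm by 177 mm) begins 78 mm behind the grasp point.
Start: joints at [-1.328, 0.3, 1.521, -0, 1.321, -0.067], TCP at [0.168, -0.524, 0.205] pointing down, gripper open.
Joint ranges: [-3.03, 3.03], [-0.79, 2.21], [0.23, 2.52], [-1.04, 4.18], [0, 3.07], [-2.55, 2.55]. Speed limits (rad/s): [2.22, 2.22, 2.57, 3.14, 3.14, 3.14].

## Interface

Orientations are given as [roll, pitch, yaw] about the fixed x, y, z axes, in that order (R = Rz(yaw) Ry(pitch) Rx(roll)).
In Python, from station import ctrl, cams gives the robot as it stands. The module is installed in compiled form; this text tells all that it offers.
- The arm moves only by the tool arm_command, never from a script. Its argument "plan" is a list that holds one entry, the list of rows, each a list of 7 numbers: the shift along the tool's x, y, z in shares of 800 mm (1.0 is 800 mm), then the turn, a rotation vector about the tool's x, y, z in a scale on which 1.0 is 2 rad, then the closure, from -1 (fully open) to 1 (shut). A call has 1 to 12 rows; each row is the pose to reach, as a shift and turn from the pose commanded when the call began, along the tool's axes at that moment; what a row does not reach only later rows make up. A row lasts 1/10 s, in which the tool goes at most 50 mm and 8.59 degrees, less where a joint would pass 70% of its speed; a pose out of reach is approached as far as the arm can. A call with a gripper value outside its range is refused whole. The fingers move at their own pace and stop on an object; "squeeze" is the grip in N (left out, the last holds). Time passes only in rows, so rows that repeat a pose let the fingers close. It gives the time, the measured TCP pose, the force, the opening and the grip force at its end, in the units of the state.
- ctrl.get_obs(): the state, without advancing time (a new reading comes with each control period).
- cams.camera(name): name is "scene" or "side" or "wrist"; returns (picture, depth): 400x640x3 uint8, blue, green, red; 400x640 float32, m along the optical axis (not along the pixel's ray), 0 where there is no reading.
- cams.camera_info(name): a dict with "fx", "fy", "cx", "cy" (pixels), "world_to_cam" (4x4, takes a point from world to camera coordinates). Camera axes: x right, y down, z forward; pixel columns grow to the right and rows downward; lengths in m; the calibration is good to about 2 mm. A picture is of the moment at which its call begins: read the wrist's pose just before it. camera_info takes no time and is no camera call; for the wrist camera it gives the pose at the moment of the call.
- ctrl.hand_in(): hands the job in; it is judged then, once.
The state is a dict: "time_s": time; "qpos": joint angles; "joint_vel": joint speeds; "tau": joint torques, N m; "ee_pos": TCP position; "eef_rot": TCP orientation; "force": force on the tool from outside, world axes, zero at the start; "moment": the same for the moment, N m; "grip_width": finger opening in m; "grip_force": force on a finger pad.
Only numpy, scipy, OpenCV 4.12 (cv2) and the standard library are available. Lean on these libraries where they do the work, as an engineer would, in place of code of your own. Each camera call takes 0.05 s, during which the arm holds its last target. There are 200 camera calls.

## Working session

There is one attempt and no reset: what is moved stays moved. The work goes in short steps, Python scripts to look and compute and a tool call to move; the robot and the scene stay as the last step left them, time stands still between calls to the robot, and variables do not carry over. Pictures are saved under pics/ and viewed, at most 10 in all, crops included, and the job is handed in when it is done.

Besides the shell and the picture viewer there is one more tool, called after "Call:" by a JSON object that holds its "fn" and its "kwargs". arm_command: Moves the arm, as the interface text tells. Its arguments: {"type":"object","properties":{"plan":{"type":"array"},"squeeze":{"type":"number"}},"required":["plan"]}

```bash
mkdir -p pics
cat > h.py <<'E'
import numpy as np, cv2
from station import ctrl, cams
from scipy.spatial.transform import Rotation as R
def grab(n):
    i=cams.camera_info(n); p,d=cams.camera(n); return p,d,i
def pts(d,i):
    v,u=np.mgrid[0:d.shape[0],0:d.shape[1]]
    c=np.stack([(u-i['cx'])/i['fx']*d,(v-i['cy'])/i['fy']*d,d],-1)
    T=np.linalg.inv(i['world_to_cam']); return c@T[:3,:3].T+T[:3,3]
E
python3 - <<'E'
from h import *
o=ctrl.get_obs(); print(o)
for n in['scene','side']:
    p,d,i=grab(n); np.savez(n,p=p,d=d,w=pts(d,i)); cv2.imwrite(f'pics/{n}0.png',p)
    print(n,np.linalg.inv(i['world_to_cam']).round(3).tolist(),i['fx'])
E
```

```text
{'time_s': 0.0, 'qpos': array([-1.32759224e+00,  3.00447993e-01,  1.52160753e+00,  1.21704231e-05,
        1.32071101e+00, -6.65763807e-02]), 'joint_vel': array([ 6.11322993e-04, -9.63910784e-04, -1.36716542e-03,  4.69215676e-04,
        2.75843990e-05, -7.01802227e-04]), 'tau': array([ 9.97265524e-04, -5.31803799e+01, -3.52736270e+01,  7.09080650e-02,
        2.43729103e-02, -1.09736650e-04]), 'ee_pos': array([ 0.1676131 , -0.52354711,  0.20488782]), 'eef_rot': array([-3.14042216e+00, -8.98571372e-05,  3.09777392e-01]), 'force': array([ 0.08541017, -0.33174238,  0.1457692 ]), 'moment': array([-0.0006773 , -0.05683116,  0.04810109]), 'grip_force': 0.0, 'grip_width': 0.094005022258081}
scene [[0.891, -0.159, 0.426, 0.26], [-0.454, -0.345, 0.821, -0.74], [0.017, -0.925, -0.379, 0.455], [0.0, 0.0, 0.0, 1.0]] 383.6709258021334
side [[-0.999, -0.035, 0.014, 0.623], [-0.029, 0.457, -0.889, 0.891], [0.025, -0.889, -0.457, 0.603], [0.0, 0.0, 0.0, 1.0]] 414.7323673328957
```

View pics/scene0.png

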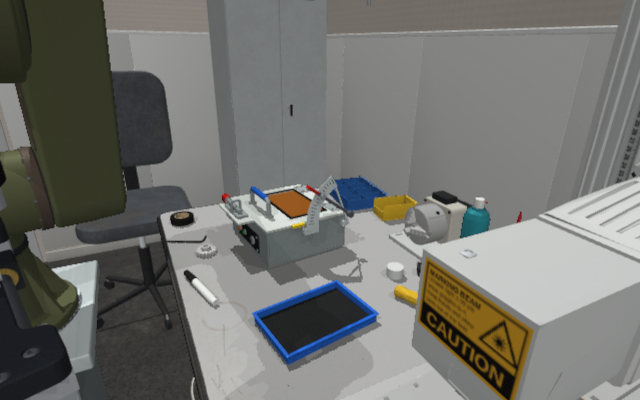

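View pics/side0.png

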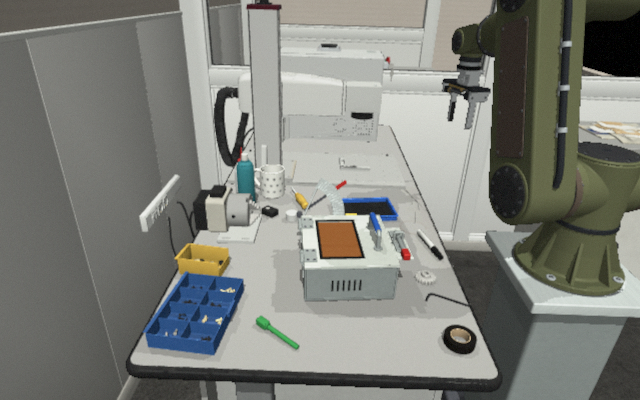

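Candidates for the pin: red grip on the lid lip at side (405,254) / scene (228,200). The green pin at side (275,330) is a decoy, and the red item at side (341,185) is a tool on the desk. The tray is the blue-rimmed one with the black liner at scene (315,318); the blue organiser at side (195,312) is not it. Handle is at scene (261,194), flag near (325,190) and pointer near (298,224).

Run:
```python
from h import *
rng={'red':[((0,120,70),(8,255,255)),((172,120,70),(180,255,255))],'blue':[((105,130,60),(125,255,255))],'yel':[((18,130,90),(33,255,255))]}
for n in['scene','side']:
    f=np.load(n+'.npz'); p,d,w=f['p'],f['d'],f['w']; h=cv2.cvtColor(p,cv2.COLOR_BGR2HSV)
    for c,rs in rng.items():
        m=sum(cv2.inRange(h,np.array(a),np.array(b)) for a,b in rs)
        k,l,s,ce=cv2.connectedComponentsWithStats(m.astype(np.uint8))
        for j in range(1,k):
            q=w[(l==j)&(d>0)]
            if s[j,4]>=6 and len(q) and np.abs(np.median(q,0)).max()<1.2:
                print(n,c,s[j,4],ce[j].round(0),np.median(q,0).round(3),np.percentile(q,3,axis=0).round(3),np.percentile(q,97,axis=0).round(3))
                if c=='blue' and s[j,4]>60:
                    r=q[(q[:,2]>.012)&(q[:,2]<.15)]
                    if len(r)>20: print('   rect',cv2.minAreaRect(r[:,:2].astype(np.float32)))
    # lid plane
    b=(w[...,2]>.088)&(w[...,2]<.102)&(d>0)&(np.abs(w[...,0]-.5)<.4)
    k,l,s,ce=cv2.connectedComponentsWithStats(b.astype(np.uint8)); j=1+s[1:,4].argmax()
    q=w[l==j]; print(n,'lid',s[j],cv2.minAreaRect(q[:,:2].astype(np.float32)))
S=cv2.imread('pics/scene0.png')[165:265,205:365]; T=cv2.imread('pics/side0.png')[200:300,290:430]
cv2.imwrite('pics/c1.png',np.hstack([cv2.resize(S,None,fx=2.6,fy=4,interpolation=2),cv2.resize(T,None,fx=2.6,fy=4,interpolation=2)]))
```

```text
scene red 40 [312. 189.] [ 0.577 -0.064  0.177] [ 0.567 -0.068  0.165] [ 0.591 -0.055  0.184]
scene red 35 [225. 197.] [0.438 0.139 0.112] [0.434 0.131 0.101] [0.448 0.151 0.114]
scene red 22 [519. 218.] [ 0.882 -0.324  0.161] [ 0.88  -0.327  0.154] [ 0.884 -0.322  0.171]
scene blue 1075 [357. 193.] [0.867 0.223 0.023] [0.797 0.146 0.006] [0.937 0.333 0.034]
   rect ((0.8691738247871399, 0.2410103976726532), (0.19994334876537323, 0.13304805755615234), 83.8089599609375)
scene blue 85 [258. 192.] [0.499 0.06  0.14 ] [0.493 0.026 0.135] [0.507 0.096 0.142]
   rect ((0.5089912414550781, 0.09177100658416748), (0.1334492713212967, 0.03333510085940361), 73.28943634033203)
scene blue 47 [334. 195.] [0.805 0.253 0.013] [0.797 0.228 0.004] [0.809 0.291 0.035]
scene blue 2264 [315. 321.] [ 0.492 -0.268  0.012] [ 0.406 -0.315  0.002] [ 0.592 -0.177  0.019]
   rect ((0.4994599521160126, -0.24502232670783997), (0.18676088750362396, 0.12754665315151215), 7.579605579376221)
scene yel 797 [393. 207.] [0.893 0.072 0.027] [0.852 0.039 0.004] [0.956 0.114 0.044]
scene yel 53 [298. 225.] [ 0.55  -0.052  
[... 2212 characters left out ...]
87257373332977), (0.010565628297626972, 0.07625846564769745), 5.142266273498535)
side blue 5130 [194. 314.] [0.874 0.248 0.017] [ 0.801  0.145 -0.001] [0.938 0.34  0.036]
   rect ((0.8673425316810608, 0.24209626019001007), (0.19375081360340118, 0.1410970687866211), 83.95526123046875)
side yel 104 [301. 200.] [ 0.692 -0.27   0.018] [ 0.675 -0.308  0.007] [ 0.711 -0.237  0.022]
side yel 22 [351. 214.] [ 0.544 -0.137  0.049] [ 0.523 -0.229  0.   ] [ 0.564 -0.047  0.095]
side yel 1304 [202. 259.] [0.908 0.065 0.025] [0.853 0.039 0.001] [0.957 0.116 0.043]
side lid [ 297  210  117   60 4953] ((0.5548243522644043, 0.06021793186664581), (0.24812042713165283, 0.24241377413272858), 5.381569862365723)
```

View pics/c1.png

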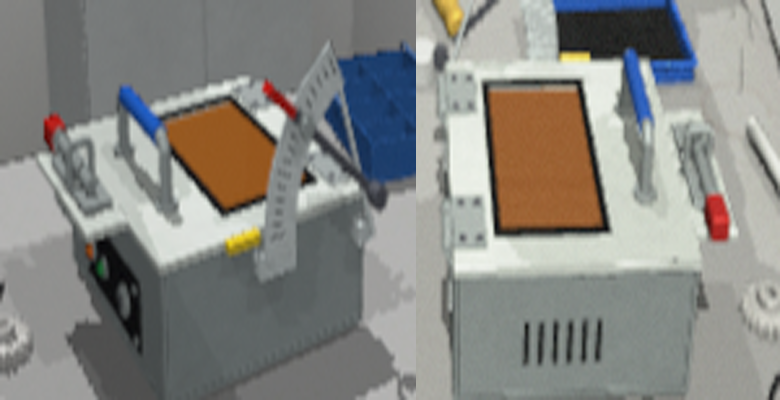

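```bash
cat >> h.py <<'E'
def goto(xyz,yaw,o=None):
    o=o or ctrl.get_obs(); r=R.from_euler('xyz',o['eef_rot']); t=R.from_euler('xyz',[np.pi,0,yaw])
    s=r.inv().apply(np.array(xyz)-o['ee_pos'])*1e3; v=(r.inv()*t).as_rotvec()
    print('shift',s.round(1),'rot',v.round(3),'t',o['time_s']); return s,v
E
python3 -c "
from h import *
goto([.443,.143,.2],1.67)"
```

```text
shift [ 465.5 -550.9    5.5] rot [-1.00e-03 -1.00e-03 -1.36e+00] t 0.1
```

Careful with the scale: shifts go in shares of 800 mm and turns go in shares of 2 rad. That gives: -551 mm is -0.6888, 465 mm is 0.5813, -1.36 rad is -0.68.

Call:
{"fn": "arm_command", "kwargs": {"plan": [[[0.5813, -0.6888, 0.0063, 0, 0, -0.68, 0.0], [0.5813, -0.6888, 0.0063, 0, 0, -0.68, 0.0], [0.5813, -0.6888, 0.0063, 0, 0, -0.68, 0.0], [0.5813, -0.6888, 0.0063, 0, 0, -0.68, 0.0], [0.5813, -0.6888, 0.0063, 0, 0, -0.68, 0.0], [0.5813, -0.6888, 0.0063, 0, 0, -0.68, 0.0], [0.5813, -0.6888, 0.0063, 0, 0, -0.68, 0.0], [0.5813, -0.6888, 0.0063, 0, 0, -0.68, 0.0], [0.5813, -0.6888, 0.0063, 0, 0, -0.68, 0.0], [0.5813, -0.6888, 0.0063, 0, 0, -0.68, 0.0], [0.5813, -0.6888, 0.0063, 0, 0, -0.68, 0.0], [0.5813, -0.6888, 0.0063, 0, 0, -0.68, 0.0]]]}}

```text
time_s: 1.3
ee_pos: [0.3966, 0.0331, 0.2014]
eef_rot: [3.141, 0.0, 1.67]
force: [1.2, -1.3, 0.6]
grip_width: 0.0472
grip_force: 0.0
```

```bash
python3 -c "
from h import *
goto([.443,.143,.2],1.67)"
```

```text
shift [104.8  57.    1.4] rot [0. 0. 0.] t 1.3
```

In the tool's units: 104 mm is 0.13, 57 mm is 0.0713.

Call:
{"fn": "arm_command", "kwargs": {"plan": [[[0.13, 0.0713, 0.0013, 0, 0, 0, 0.0], [0.13, 0.0713, 0.0013, 0, 0, 0, 0.0], [0.13, 0.0713, 0.0013, 0, 0, 0, 0.0], [0.13, 0.0713, 0.0013, 0, 0, 0, 0.0], [0.13, 0.0713, 0.0013, 0, 0, 0, 0.0]]]}}

```text
time_s: 1.8
ee_pos: [0.4425, 0.1397, 0.1999]
eef_rot: [-3.141, 0.0, 1.67]
force: [0.3, -0.1, 0.3]
grip_width: 0.0471
grip_force: 0.0
```

Run:
```python
from h import *
print(ctrl.get_obs()['ee_pos'])
p,d,i=grab('wrist'); w=pts(d,i); np.savez('wrist1',p=p,d=d,w=w); cv2.imwrite('pics/w1.png',p)
h=cv2.cvtColor(p,cv2.COLOR_BGR2HSV)
def comp(m,name):
    k,l,s,ce=cv2.connectedComponentsWithStats(m.astype(np.uint8))
    for j in range(1,k):
        q=w[(l==j)&(d>0)]
        if s[j,4]>30 and len(q):
            print(name,s[j,4],ce[j].round(0),np.median(q,0).round(4),np.percentile(q,2,axis=0).round(4),np.percentile(q,98,axis=0).round(4))
            r=q[q[:,2]>np.percentile(q[:,2],90)-.004]; print('  rect',cv2.minAreaRect(r[:,:2].astype(np.float32)))
comp(cv2.inRange(h,(0,120,70),(8,255,255))|cv2.inRange(h,(172,120,70),(180,255,255)),'red')
comp(cv2.inRange(h,(105,130,60),(125,255,255)),'blue')
comp(cv2.inRange(h,(18,130,90),(33,255,255)),'yel')
goto([.443,.143,.2],1.67)
```

```text
[0.44246753 0.13966229 0.19991293]
red 469 [322. 198.] [0.4441 0.1441 0.1129] [0.4367 0.1305 0.1018] [0.452  0.1553 0.1144]
  rect ((0.44441112875938416, 0.1426415890455246), (0.014916867949068546, 0.025467855855822563), 5.418067932128906)
blue 2572 [622. 163.] [0.8021 0.194  0.0129] [7.964e-01 1.514e-01 6.000e-04] [0.8563 0.2668 0.0336]
  rect ((0.8005669713020325, 0.19041818380355835), (0.03399445489048958, 0.09641453623771667), 20.643468856811523)
blue 311 [341. 380.] [ 0.5188 -0.1813  0.0023] [ 4.136e-01 -1.955e-01 -3.000e-04] [ 0.579  -0.1734  0.007 ]
  rect ((0.49414145946502686, -0.18489302694797516), (0.17564056813716888, 0.003626040415838361), 7.672202110290527)
yel 1193 [626. 256.] [0.8579 0.0734 0.013 ] [8.512e-01 4.710e-02 8.000e-04] [0.9002 0.1145 0.0376]
  rect ((0.8573974967002869, 0.07353966683149338), (0.02921261638402939, 0.06448366492986679), 20.48086166381836)
yel 327 [224. 328.] [0.4167 0.1665 0.3164] [0.4158 0.1583 0.3069] [0.4177 0.1697 0.3188]
  rect ((0.41673433780670166, 0.16329039633274078), (0.001761814346536994, 0.01191998366266489), 5.516788005828857)
ye
[... 172 characters left out ...]
496187687), 4.1721601486206055)
yel 843 [462. 380.] [0.4755 0.1626 0.3221] [0.4655 0.1611 0.3203] [0.4871 0.1642 0.3245]
  rect ((0.4765605628490448, 0.16269102692604065), (0.023587403818964958, 0.003234606236219406), 6.618815898895264)
yel 289 [270. 384.] [0.4307 0.1581 0.3236] [0.4223 0.1569 0.3224] [0.4351 0.1594 0.3251]
  rect ((0.4281631410121918, 0.15796414017677307), (0.014214633032679558, 0.002522953785955906), 5.266897678375244)
yel 248 [365. 384.] [0.4529 0.1604 0.3235] [0.4451 0.1591 0.3222] [0.4569 0.1615 0.3251]
  rect ((0.45072832703590393, 0.16016647219657898), (0.013656466268002987, 0.002510311547666788), 5.79305362701416)
shift [3.7 0.9 0.1] rot [-0.001  0.    -0.001] t 1.85
```

View pics/w1.png

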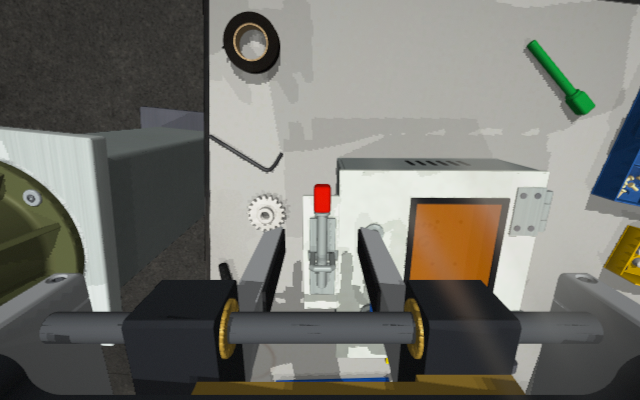

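The wrist view shows the red grip at (322,198) between the fingers with its shank through the staple at (322,255). The measured centre is (0.444, 0.143), top at 0.114, 15 x 25 mm, which matches the given sizes. Next I descend and grip.

In the tool's units: 100 mm is 0.125, 95 mm is 0.1188.

Call:
{"fn": "arm_command", "kwargs": {"plan": [[[0.0038, 0.0025, 0.05, 0, 0, 0, 0.0], [0.0038, 0.0025, 0.0938, 0, 0, 0, 0.0], [0.0038, 0.0025, 0.1188, 0, 0, 0, 0.0], [0.0038, 0.0025, 0.125, 0, 0, 0, 0.0], [0.0038, 0.0025, 0.125, 0, 0, 0, 0.0], [0.0038, 0.0025, 0.125, 0, 0, 0, 1], [0.0038, 0.0025, 0.125, 0, 0, 0, 1], [0.0038, 0.0025, 0.125, 0, 0, 0, 1], [0.0038, 0.0025, 0.125, 0, 0, 0, 1], [0.0038, 0.0025, 0.125, 0, 0, 0, 1], [0.0038, 0.0025, 0.125, 0, 0, 0, 1], [0.0038, 0.0025, 0.125, 0, 0, 0, 1]]], "squeeze": 25}}

```text
time_s: 3.05
ee_pos: [0.4446, 0.1432, 0.1004]
eef_rot: [3.141, -0.0, 1.67]
force: [-1.1, 0.2, 2.3]
grip_width: 0.0161
grip_force: 24.8
```

In the tool's units: -110 mm is -0.1375, -90 mm is -0.1125.

Call:
{"fn": "arm_command", "kwargs": {"plan": [[[0.01, 0, 0, 0, 0, 0, 1], [0.0225, 0, 0, 0, 0, 0, 1], [0.035, 0, 0, 0, 0, 0, 1], [0.0475, 0, 0, 0, 0, 0, 1], [0.06, 0, 0, 0, 0, 0, 1], [0.0725, 0, 0, 0, 0, 0, 1], [0.0825, 0, -0.0013, 0, 0, 0, 1], [0.085, 0, -0.025, 0, 0, 0, 1], [0.085, 0, -0.0688, 0, 0, 0, 1], [0.085, 0, -0.1125, 0, 0, 0, 1], [0.085, 0, -0.1375, 0, 0, 0, 1], [0.085, 0, -0.1375, 0, 0, 0, 1]]]}}

```text
time_s: 4.25
ee_pos: [0.4387, 0.2116, 0.2128]
eef_rot: [3.137, -0.001, 1.67]
force: [-0.2, 0.1, -1.1]
grip_width: 0.0161
grip_force: 24.8
```

Run:
```python
from h import *
p,d,i=grab('wrist'); cv2.imwrite('pics/w2.png',p)
goto([.42,-.06,.205],.9)
goto([.544,-.239,.15],.125)
```

```text
shift [-268.1  -44.8    5.5] rot [ 0.001 -0.001  0.77 ] t 4.3
shift [-458.5   60.8   60.6] rot [ 1.000e-03 -2.000e-03  1.545e+00] t 4.3
```

View pics/w2.png

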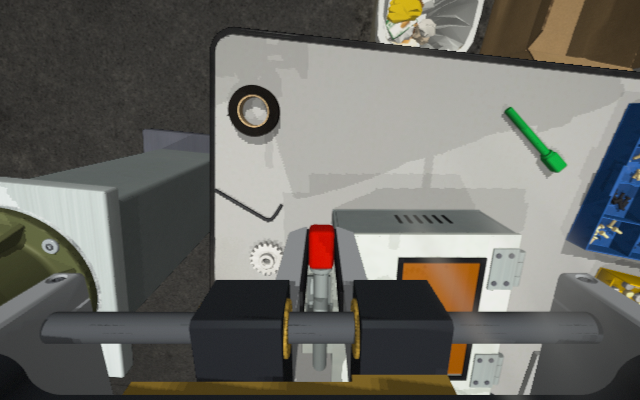

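The pin is free and held, with the red grip at (321,245) and the shank straight behind it. I carry it to the tray via a waypoint in front of the enclosure.

In the tool's units: -458 mm is -0.5725, -268 mm is -0.335, 1.545 rad is 0.7725.

Call:
{"fn": "arm_command", "kwargs": {"plan": [[[-0.335, -0.0563, 0, 0, 0, 0.385, 1], [-0.335, -0.0563, 0, 0, 0, 0.385, 1], [-0.335, -0.0563, 0, 0, 0, 0.385, 1], [-0.335, -0.0563, 0, 0, 0, 0.385, 1], [-0.335, -0.0563, 0, 0, 0, 0.385, 1], [-0.335, -0.0563, 0, 0, 0, 0.385, 1], [-0.5725, 0.0763, 0.0625, 0, 0, 0.7725, 1], [-0.5725, 0.0763, 0.0625, 0, 0, 0.7725, 1], [-0.5725, 0.0763, 0.0625, 0, 0, 0.7725, 1], [-0.5725, 0.0763, 0.0625, 0, 0, 0.7725, 1], [-0.5725, 0.0763, 0.0625, 0, 0, 0.7725, 1], [-0.5725, 0.0763, 0.0625, 0, 0, 0.7725, 1]]]}}

```text
time_s: 5.5
ee_pos: [0.5436, -0.2404, 0.1564]
eef_rot: [-3.139, 0.004, 0.118]
force: [0.5, 0.3, -1.3]
grip_width: 0.0156
grip_force: 24.8
```

Run:
```python
from h import *
goto([.544,-.239,.12],.125)
p,d,i=grab('scene'); w=pts(d,i); h=cv2.cvtColor(p,cv2.COLOR_BGR2HSV)
m=cv2.inRange(h,(105,130,60),(125,255,255))>0
q=w[m&(w[...,2]>.014)&(w[...,2]<.022)&(w[...,1]<-.1)&(w[...,0]<.7)]
print(len(q),cv2.minAreaRect(q[:,:2].astype(np.float32)))
```

```text
shift [ 0.7 -1.2 36.4] rot [-0.003  0.004 -0.007] t 5.5
1002 ((0.4993496835231781, -0.24500660598278046), (0.18680201470851898, 0.12802757322788239), 7.632565975189209)
```

In the tool's units: 136 mm is 0.17, 132 mm is 0.165.

Call:
{"fn": "arm_command", "kwargs": {"plan": [[[0, -0.0013, 0.05, 0, 0, 0, 1], [0, -0.0013, 0.1, 0, 0, 0, 1], [0, -0.0013, 0.1438, 0, 0, 0, 1], [0, -0.0013, 0.165, 0, 0, 0, 1], [0, -0.0013, 0.17, 0, 0, 0, 1], [0, -0.0013, 0.17, 0, 0, 0, 1], [0, -0.0013, 0.17, 0, 0, 0, 1]]]}}

```text
time_s: 6.25
ee_pos: [0.5442, -0.2378, 0.0257]
eef_rot: [3.141, -0.002, 0.126]
force: [0.2, 0.9, -0.4]
grip_width: 0.0159
grip_force: 24.8
```

Run:
```python
from h import *
goto([.544,-.239,.006],.125)
p,d,i=grab('scene'); cv2.imwrite('pics/s2.png',cv2.resize(p[230:380,220:420],None,fx=4,fy=4,interpolation=2)[:600])
```

```text
shift [-0.4  1.2 19.7] rot [ 0.001 -0.002  0.001] t 6.25
```

View pics/s2.png

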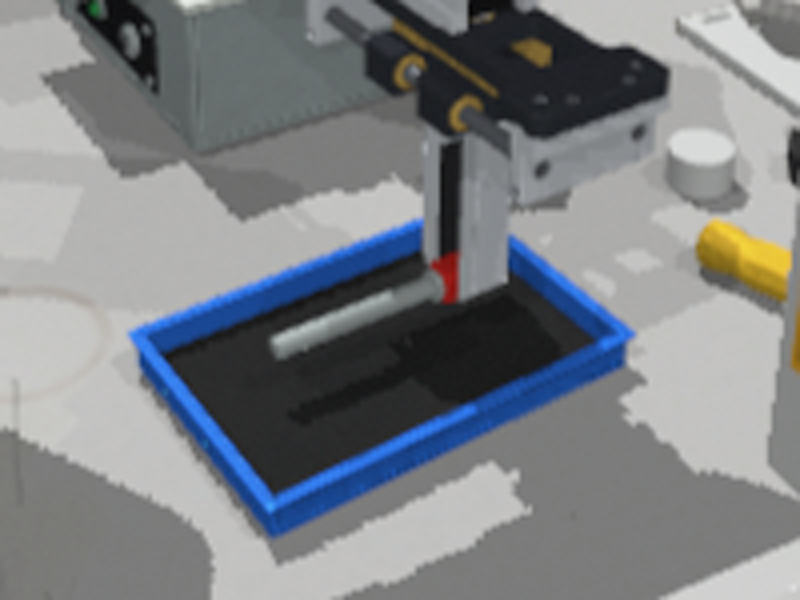

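The pin hangs level inside the tray, grip at (450,275) and tip at (275,345). I lower it slowly to the floor.

In the tool's units: 18 mm is 0.0225, 16 mm is 0.02.

Call:
{"fn": "arm_command", "kwargs": {"plan": [[[0, 0, 0.0075, 0, 0, 0, 1], [0, 0, 0.015, 0, 0, 0, 1], [0, 0, 0.02, 0, 0, 0, 1], [0, 0, 0.0225, 0, 0, 0, 1], [0, 0, 0.0225, 0, 0, 0, 1], [0, 0, 0.0225, 0, 0, 0, 1]]]}}

```text
time_s: 6.9
ee_pos: [0.5437, -0.2379, 0.0062]
eef_rot: [-3.142, 0.0, 0.125]
force: [-0.5, -0.8, -0.7]
grip_width: 0.0157
grip_force: 24.9
```

In the tool's units: -200 mm is -0.25, -160 mm is -0.2.

Call:
{"fn": "arm_command", "kwargs": {"plan": [[[0, 0, 0.0013, 0, 0, 0, 1], [0, 0, 0.0013, 0, 0, 0, 1], [0, 0, 0.0013, 0, 0, 0, 0.5], [0, 0, 0.0013, 0, 0, 0, 0.15], [0, 0, 0.0013, 0, 0, 0, 0.15], [0, 0, 0.0013, 0, 0, 0, 0.15], [0, 0, 0.0013, 0, 0, 0, 0.15], [0, 0, -0.025, 0, 0, 0, 0.15], [0, 0, -0.075, 0, 0, 0, 0.15], [0, 0, -0.1375, 0, 0, 0, 0.15], [0, 0, -0.2, 0, 0, 0, 0.15], [0, 0, -0.25, 0, 0, 0, 0.15]]]}}

```text
time_s: 8.1
ee_pos: [0.5438, -0.238, 0.2095]
eef_rot: [3.14, -0.002, 0.125]
force: [0.0, -1.2, -0.2]
grip_width: 0.0403
grip_force: 0.0
```

Run:
```python
from h import *
p,d,i=grab('scene'); w=pts(d,i); h=cv2.cvtColor(p,cv2.COLOR_BGR2HSV)
red=(cv2.inRange(h,(0,120,70),(8,255,255))|cv2.inRange(h,(172,120,70),(180,255,255)))>0
for nm,m in [('pin',red&(w[...,2]<.06)&(w[...,1]<-.1)&(w[...,0]<.65)&(w[...,0]>.4)),('shank',(h[...,2]>90)&(h[...,1]<60)&(abs(w[...,0]-.5)<.07)&(abs(w[...,1]+.245)<.04)&(w[...,2]<.05))]:
    q=w[m]; print(nm,len(q),np.percentile(q,[3,50,97],axis=0).round(4).tolist())
# flag, pointer, handle
for n in['scene','side']:
    if n=='side': p,d,i=grab(n); w=pts(d,i); h=cv2.cvtColor(p,cv2.COLOR_BGR2HSV)
    red=(cv2.inRange(h,(0,120,70),(8,255,255))|cv2.inRange(h,(172,120,70),(180,255,255)))>0
    yel=cv2.inRange(h,(18,130,90),(33,255,255))>0
    th=.097; o=np.array([.570,.069])
    for nm,m in [('flag',red&(w[...,2]>.14)&(w[...,2]<.22)&(abs(w[...,0]-.58)<.05)&(abs(w[...,1]+.06)<.04)),('ptr',yel&(abs(w[...,2]-.093)<.015)&(abs(w[...,0]-.55)<.04)&(abs(w[...,1]+.05)<.03)),('handle',(cv2.inRange(h,(105,130,60),(125,255,255))>0)&(w[...,2]>.13)&(w[...,2]<.15))]:
        q=w[m]
        if len(q)==0: continue
        e=q.copy(); a=q[:,:2]-o; e[:,0]=a@[np.cos(th),np.sin(th)]; e[:,1]=a@[-np.sin(th),np.cos(th)]
        ang=np.arctan2(e[:,2]-.093,.104-e[:,0]); r=np.hypot(e[:,2]-.093,.104-e[:,0])
        print(n,nm,len(q),np.percentile(e,[3,50,97],axis=0).round(4).tolist(),'ang',np.percentile(ang,[3,50,97]).round(3),'r',np.percentile(r,[3,50,97]).round(3))
goto([.42,-.06,.21],.9); goto([.503,.0625,.21],1.668)
```

```text
pin 151 [[0.5296, -0.2471, 0.0041], [0.541, -0.2428, 0.0163], [0.5596, -0.2127, 0.0198]]
shank 249 [[0.4485, -0.2517, 0.0039], [0.4871, -0.2449, 0.0123], [0.5266, -0.2265, 0.0161]]
scene flag 37 [[-0.0151, -0.136, 0.1649], [-0.0061, -0.1342, 0.1774], [0.0084, -0.1244, 0.1846]] ang [0.632 0.65  0.667] r [0.121 0.139 0.149]
scene ptr 53 [[-0.045, -0.1204, 0.0908], [-0.0321, -0.1182, 0.0948], [-0.0169, -0.1103, 0.0968]] ang [-0.016  0.012  0.029] r [0.121 0.136 0.149]
scene handle 86 [[-0.0751, -0.0386, 0.1355], [-0.0721, -0.0029, 0.1402], [-0.0659, 0.0355, 0.1427]] ang [0.234 0.262 0.28 ] r [0.177 0.182 0.184]
side flag 37 [[-0.012, -0.131, 0.1647], [0.0001, -0.1243, 0.1729], [0.0091, -0.1201, 0.1812]] ang [0.625 0.654 0.664] r [0.119 0.132 0.145]
side ptr 11 [[-0.0434, -0.1195, 0.092], [-0.0319, -0.116, 0.0938], [-0.0188, -0.1135, 0.0954]] ang [-0.007  0.006  0.018] r [0.123 0.136 0.147]
side handle 90 [[-0.0708, -0.0344, 0.134], [-0.0647, 0.0006, 0.1397], [-0.0613, 0.036, 0.142]] ang [0.243 0.268 0.28 ] r [0.171 0.175 0.181]
shift [-102.2 -192.9    0.6] rot [ 0.008 -0.005 -0.775] t 8.2
shift [  -4.6 -304.1    0.8] rot [ 0.01  -0.002 -1.543] t 8.2
```

The pin lies flat and released inside the tray (grip top at 0.0198, all points inside the walls). The index measures about 0.64 rad. Next is the handle.

In the tool's units: -304 mm is -0.38, -193 mm is -0.2413, -1.543 rad is -0.7715.

Call:
{"fn": "arm_command", "kwargs": {"plan": [[[-0.1275, -0.2413, 0, 0, 0, -0.3875, 0], [-0.1275, -0.2413, 0, 0, 0, -0.3875, 0], [-0.1275, -0.2413, 0, 0, 0, -0.3875, 0], [-0.1275, -0.2413, 0, 0, 0, -0.3875, 0], [-0.1275, -0.2413, 0, 0, 0, -0.3875, 0], [-0.0063, -0.38, 0, 0, 0, -0.7715, 0], [-0.0063, -0.38, 0, 0, 0, -0.7715, 0], [-0.0063, -0.38, 0, 0, 0, -0.7715, 0], [-0.0063, -0.38, 0, 0, 0, -0.7715, 0], [-0.0063, -0.38, 0, 0, 0, -0.7715, 0], [-0.0063, -0.38, 0, 0, 0, -0.7715, 0], [-0.0063, -0.38, 0, 0, 0, -0.7715, 0]]]}}

```text
time_s: 9.4
ee_pos: [0.5007, 0.0632, 0.2056]
eef_rot: [-3.141, -0.0, 1.668]
force: [-0.8, -0.4, 0.7]
grip_width: 0.0469
grip_force: 0.0
```

Run:
```python
from h import *
goto([.5043,.0626,.117],1.668)
p,d,i=grab('wrist'); w=pts(d,i); h=cv2.cvtColor(p,cv2.COLOR_BGR2HSV)
m=(cv2.inRange(h,(105,130,60),(125,255,255))>0)&(w[...,2]>.12)&(w[...,2]<.15)
q=w[m]; print(len(q)); 
if len(q)>5: print(np.percentile(q,[2,50,98],axis=0).round(4),cv2.minAreaRect(q[:,:2].astype(np.float32)))
```

```text
shift [-0.9  3.6 88.6] rot [-0.001 -0.     0.   ] t 9.4
1228
[[0.4965 0.0261 0.1375]
 [0.5045 0.0645 0.1414]
 [0.5122 0.0986 0.1433]] ((0.5048791170120239, 0.06202000752091408), (0.012392316944897175, 0.07591862976551056), 5.430480003356934)
```

In the tool's units: 88 mm is 0.11, 80 mm is 0.1.

Call:
{"fn": "arm_command", "kwargs": {"plan": [[[-0.0013, 0.005, 0.0375, 0, 0, 0, 0], [-0.0013, 0.005, 0.075, 0, 0, 0, 0], [-0.0013, 0.005, 0.1, 0, 0, 0, 0], [-0.0013, 0.005, 0.11, 0, 0, 0, 0], [-0.0013, 0.005, 0.11, 0, 0, 0, 0], [-0.0013, 0.005, 0.11, 0, 0, 0, 1], [-0.0013, 0.005, 0.11, 0, 0, 0, 1], [-0.0013, 0.005, 0.11, 0, 0, 0, 1], [-0.0013, 0.005, 0.11, 0, 0, 0, 1], [-0.0013, 0.005, 0.11, 0, 0, 0, 1], [-0.0013, 0.005, 0.11, 0, 0, 0, 1], [-0.0013, 0.005, 0.11, 0, 0, 0, 1]]], "squeeze": 45}}

```text
time_s: 10.65
ee_pos: [0.5033, 0.0624, 0.118]
eef_rot: [-3.137, -0.0, 1.668]
force: [-11.8, -2.2, 4.2]
grip_width: 0.0126
grip_force: 45.0
```

Run:
```python
from h import *
import math
for a in np.linspace(0,.64,12)[1:]:
    print(round(a,3), 'y',round(170-170*math.cos(a)+43*math.sin(a),1),'z',round(-(43*math.cos(a)+170*math.sin(a)-43),1))
print(ctrl.get_obs()['force'])
```

```text
0.058 y 2.8 z -9.8
0.116 y 6.1 z -19.4
0.175 y 10.1 z -28.9
0.233 y 14.5 z -38.0
0.291 y 19.5 z -47.0
0.349 y 25.0 z -55.6
0.407 y 30.9 z -63.8
0.465 y 37.4 z -71.7
0.524 y 44.3 z -79.2
0.582 y 51.6 z -86.3
0.64 y 59.3 z -93.0
[-11.79770428  -2.2214745    4.21993257]
```

In the tool's units: -47 mm is -0.0588, -43 mm is -0.0538.

Call:
{"fn": "arm_command", "kwargs": {"plan": [[[0, 0.0013, -0.0063, 0, 0, 0, 1], [0, 0.0025, -0.0125, 0, 0, 0, 1], [0, 0.005, -0.0188, 0, 0, 0, 1], [0, 0.0075, -0.0238, 0, 0, 0, 1], [0, 0.01, -0.03, 0, 0, 0, 1], [0, 0.0125, -0.0363, 0, 0, 0, 1], [0, 0.015, -0.0425, 0, 0, 0, 1], [0, 0.0175, -0.0475, 0, 0, 0, 1], [0, 0.0213, -0.0538, 0, 0, 0, 1], [0, 0.0238, -0.0588, 0, 0, 0, 1], [0, 0.0238, -0.0588, 0, 0, 0, 1]]]}}

```text
time_s: 11.75
ee_pos: [0.5229, 0.0642, 0.1655]
eef_rot: [-3.139, 0.0, 1.668]
force: [-12.2, -1.1, -0.3]
grip_width: 0.0129
grip_force: 45.0
```

```bash
cat >> h.py <<'E'
def look():
    o=np.array([.570,.069]); th=.097
    for n in['scene','side']:
        p,d,i=grab(n); w=pts(d,i); h=cv2.cvtColor(p,cv2.COLOR_BGR2HSV)
        red=(cv2.inRange(h,(0,120,70),(8,255,255))|cv2.inRange(h,(172,120,70),(180,255,255)))>0
        yel=cv2.inRange(h,(18,130,90),(33,255,255))>0
        a=w[...,:2]-o; x=a@[np.cos(th),np.sin(th)]; y=a@[-np.sin(th),np.cos(th)]; z=w[...,2]
        ang=np.arctan2(z-.093,.104-x); r=np.hypot(z-.093,.104-x)
        for nm,m in(('flag',red),('ptr',yel)):
            m=m&(abs(y+.122)<.022)&(abs(r-.132)<.025)&(ang>-.1)&(ang<1)
            print(n,nm,m.sum(),np.percentile(ang[m],[5,50,95]).round(3) if m.any() else '')
        cv2.imwrite(f'pics/{n}_l.png',p)
    ob=ctrl.get_obs(); print(ob['ee_pos'].round(4),ob['force'].round(1),ob['grip_width'],ob['grip_force'],ob['time_s'])
E
python3 -c "
from h import *
look()"
```

```text
scene flag 39 [0.631 0.649 0.667]
scene ptr 46 [0.273 0.299 0.312]
side flag 34 [0.633 0.655 0.665]
side ptr 3 [0.297 0.305 0.307]
[0.5227 0.0642 0.1651] [-11.6  -1.7  -1.1] 0.012506817591591049 44.99866783618927 11.85
```

In the tool's units: -46 mm is -0.0575, -43 mm is -0.0538.

Call:
{"fn": "arm_command", "kwargs": {"plan": [[[0, 0.0025, -0.005, 0, 0, 0, 1], [0, 0.0063, -0.01, 0, 0, 0, 1], [0, 0.01, -0.0163, 0, 0, 0, 1], [0, 0.0138, -0.0213, 0, 0, 0, 1], [0, 0.0188, -0.0263, 0, 0, 0, 1], [0, 0.0225, -0.0313, 0, 0, 0, 1], [0, 0.0275, -0.035, 0, 0, 0, 1], [0, 0.0313, -0.04, 0, 0, 0, 1], [0, 0.0363, -0.045, 0, 0, 0, 1], [0, 0.0413, -0.0488, 0, 0, 0, 1], [0, 0.0463, -0.0538, 0, 0, 0, 1], [0, 0.05, -0.0575, 0, 0, 0, 1]]]}}

```text
time_s: 13.05
ee_pos: [0.5631, 0.0681, 0.2119]
eef_rot: [-3.14, 0.0, 1.668]
force: [-9.4, -2.5, -0.5]
grip_width: 0.013
grip_force: 45.0
```

Call:
{"fn": "arm_command", "kwargs": {"plan": [[[0, 0, 0, 0, 0, 0, 1], [0, 0, 0, 0, 0, 0, 1], [0, 0, 0, 0, 0, 0, 1]]]}}

```text
time_s: 13.35
ee_pos: [0.5629, 0.0681, 0.2117]
eef_rot: [-3.139, 0.0, 1.668]
force: [-12.5, -2.0, 3.5]
grip_width: 0.0127
grip_force: 45.0
```

```bash
python3 -c "
from h import *
look()
p=cv2.imread('pics/scene_l.png'); cv2.imwrite('pics/z3.png',cv2.resize(p[130:260,210:370],None,fx=4.5,fy=4.5,interpolation=2))"
```

```text
scene flag 39 [0.631 0.649 0.667]
scene ptr 12 [0.614 0.626 0.647]
side flag 14 [0.654 0.661 0.665]
side ptr 6 [0.629 0.637 0.645]
[0.5628 0.068  0.2117] [-10.4  -1.4   3.5] 0.012995846831276414 44.99958872795105 13.45
```

View pics/z3.png

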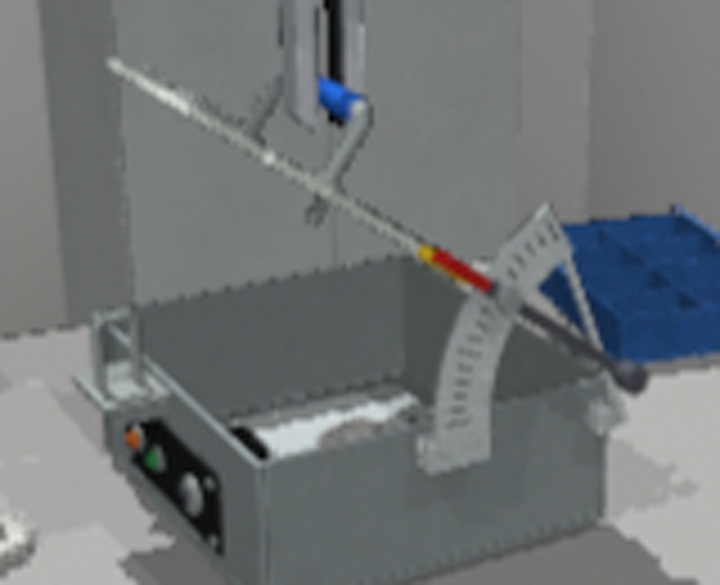

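The picture shows the yellow pointer (428,252) in line with and just behind the red flag (462,270). Geometry gives the lid at about 0.64 rad and the flag at 0.645 rad, the flag has not moved, and the grip is firm. I hand in.

```bash
python3 -c "
from station import ctrl
print(ctrl.hand_in())"
```

```text
the job is handed in; nothing more can be done
None
```

The job is handed in: the locking pin lies flat and released in the blue-rimmed tray, and the gripper holds the lid by its handle at about 0.64 rad, level with the red flag (measured at about 0.645 rad); `hand_in()` gave no verdict.

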